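Mount the nail-tip holder in the desk bracket

TASK

Take the practice-tip holder (the one with the square grip and the flat white tip) out of the wooden drying block and lower its steel stem, nose first, through both ears of the desk bracket, then press it past the spring catch until its collar sits fully home, flat on the upper ear, and let go. The bracket's head has been clamped somewhere along its slot, so find the hole by feel, gently: never push on the bracket with more than about 20 N. Leave the other two pins in the block and do not knock the polish bottles about.

Things in the scene. Friction and masses are not known exactly. Their poses are not given: they have to be found in the camera images.
- holder: Practice-tip holder, about 60 g, upright in a socket of the drying block. Origin: centre of the nose end (lowest point) of its steel stem, z up along it. Stem 10 mm diameter; nose chamfered over 2 mm to 8 mm across. Steel collar 22 mm diameter, 70 to 74 mm above the origin; then the square grey grip up to 120 mm and a flat white nail tip (13 mm wide along y, 3 mm thick) up to 145 mm.
- rack: Wooden drying block, fixed, 50 mm (x) x 170 mm (y) x 78 mm high; origin at the centre of its underside, z up. Three round sockets in its top on its y axis, at -54, 0 and +54 mm, 12 mm diameter, 74 mm deep; the pins hang in them by their collars, nose ends 8 mm above the table. Which pin is in which socket changes.
- bracket: Desk bracket, foot fixed: dark steel plate 130 x 64 x 10 mm, origin on the table, slot along x, z up. On it an aluminium head: two level ears, 50 (x) x 44 (y) x 8 mm, joined by a web on the +x side, one vertical hole in each, in line, at y = 0. The head is clamped tight anywhere from -12 to +12 mm along x (not measured; it does not move under allowed forces), carrying both holes and the catch.
- ballpin: Bystander in the block: same stem and collar, a thin round grip with a 24 mm ball on top (126 mm tall in all). Origin at the stem's nose end, z up. To be left alone.
- conepin: Bystander in the block: same stem and collar, a slim tapering round handle up to 130 mm. Origin at the stem's nose end, z up. To be left alone.
- polish_a: Nail polish bottle with a red body 30 x 30 mm and a black cap, 73 mm tall; origin under its centre. To be left alone.
- polish_b: Nail polish bottle, blue body, same size and origin. To be left alone.
- polish_c: Nail polish bottle, amber body, same size and origin. To be left alone.
- holder_grip (a point): Middle of the holder's square plastic grip, 97 mm above the nose end: 16 x 16 mm, sides along the holder's x and y, 46 mm tall. Take the holder here.
- upper_ear (a point): Fixed to the foot: nominal mouth of the upper ear's hole, on the ear's top, 92 mm above the table (ear's underside 84 mm). Hole 11.5 mm diameter with its edge just broken; its true axis lies up to 12 mm either way along the bracket's x from here. It is 25 mm from the ear's free -x edge and 28 mm from the web.
- lower_ear (a point): Fixed to the foot: nominal mouth of the lower ear's hole, on the ear's top, 48 mm above the table (underside 40 mm). Same hole, shifted along x exactly as the upper one. With the collar flat on the upper ear the nose end is 22 mm above the table, 4 mm clear of what lies below.
- catch_point (a point): Fixed to the foot: nominal point on the hole axis, 33 mm above the table, just under the lower ear, where a spring ball pokes about 2 mm into the stem's path from the +y side (shifted along x with the head). The stem does not pass it by its own weight; it takes a push of some 4 to 10 N from there down to the seat.
Not all that is in view belongs to the job. What is shaped like the bracket but orange or purple is not meant.

How it is judged (in metres and radians):
On the way, in this order (a step that is already met when the one before it is completed fails the run):
1. the holder is lifted out of the block, its nose above the bracket's upper ear (height (world z) of holder above 0.094 m), for 0.1 s.
2. the stem's nose has passed through the upper ear but not yet into the lower one (z of holder in the frame of bracket between 0.044 and 0.082 m and x of holder in the frame of bracket between -0.015 and 0.015 m and y of holder in the frame of bracket between -0.006 and 0.006 m and angle between holder's own z axis and vertical below 0.15 rad), for 0.05 s.
At the end, for the whole second after the job is handed in: The holder stands upright (within 0.08 rad) and at rest in the bracket, its stem through both ears, its nose end less than 24 mm above the table (collar within 2 mm of its seat on the upper ear) and within 15 mm along x and 5 mm along y of the bracket's middle; the robot has let go (z of holder in the frame of bracket below 0.024 m and x of holder in the frame of bracket between -0.015 and 0.015 m and y of holder in the frame of bracket between -0.005 and 0.005 m and angle between holder's own z axis and vertical below 0.08 rad and linear speed of holder below 0.02 m/s); the robot touches nothing.
It fails at once if before it reaches the catch, the holder pushes on the bracket with more than 27 N (all its contacts added up) (contact force between holder and bracket above 27 N and z of holder in the frame of bracket above 0.04 m).
It fails at once if at the catch or on its seat, the holder pushes on the bracket with more than 60 N (all its contacts added up, the squeeze of the catch included) (contact force between holder and bracket above 60 N).
It fails at once if the hand or arm pushes on the bracket with more than 30 N (contact force between any of the fingers, the arm and bracket above 30 N).
It fails at once if one of the other two pins is moved by more than 20 mm (distance of any of ballpin, conepin from where it was at the start of the episode above 0.02 m).
It fails at once if a polish bottle is moved by more than 30 mm (distance of any of polish_a, polish_b, polish_c from where it was at the start of the episode above 0.03 m).
It also fails if it takes over 61 s, if anything falls off the work surface, if the arm or the gripper's body presses on something with over 40 N, if the wrist force passes 120 N, or if a joint passes its speed limit or range.

ROBOT

A 7-joint arm with a two-finger parallel gripper is mounted at the origin on the work surface. World frame = base frame: x ahead of the robot, y to its left, z up, the work surface at z = 0. Lengths are in mm, angles in rad, forces in N, time in s.
With the tool pointing down it reaches from about 400 to 900 mm from the base axis. Payload 5.6 kg.
Tool frame: the origin (TCP) lies midway between the tips of the shut fingers; the grasp point (between the pads) lies 19 mm behind it; x points along the fingers, y is the direction in which the jaws open and shut, and the axes are right-handed (so a half turn about x gives the same grasp; the last joint's range is limited). The gripper opens to 92 mm and grips with 3 to 60 N. Pads are 20 mm wide; open, the fingers measure 128 mm over their backs; the gripper's body (75 mm by 189 mm) begins 69 mm behind the grasp point.
Start: joints at [-1.346, 0.468, -0.012, 1.603, 0.006, 1.071, -0.056], TCP at [172.038, 626.827, 214.592] pointing down, gripper open.
Joint ranges: [-2.53, 2.53], [-0.31, 2.02], [-1.57, 1.55], [0.28, 2.44], [-1.29, 4.43], [0.15, 1.84], [-2.92, 2.92]. Speed limits (rad/s): [2.57, 2.57, 3.14, 3.14, 3.14, 3.14, 3.14].

INTERFACE

Orientations are given as a rotation vector (axis times angle).
In Python, from cell import robot, grip, kin, viewer gives the robot as it stands. Calls block until the motion is done:
- robot.movep(position, orientation): joint-space move of the TCP to a pose.
- robot.servo_line(position, feed=150, rotation=None): straight line of the TCP; rotation=None keeps the orientation; feed is the mean speed in mm/s.
- robot.goto_joints(angles): joint-space move.
- grip(opening, newtons=None): opening from 0.0 (shut) to 1.0 (fully open); newtons is the grip in N (None keeps the last); returns when the fingers have stopped.
- robot.hold(seconds).
- kin.ik(position, orientation): joint angles nearest the present ones, or None.
- robot.observe(): the state.
- viewer.read_camera(name): name is "scene" or "top" or "wrist"; returns the picture (400x640x3 uint8, red, green, blue); there is no depth.
- viewer.camera_info(name): a dict with "camera_matrix" (3x3 intrinsics, pixels), "R" (3x3) and "t" (3): a world point X has camera coordinates R X + t. Camera axes: x right, y down, z forward; pixel columns grow to the right and rows downward; lengths in mm; the calibration is good to about 2 mm. A picture is of the moment at which its call begins: read the wrist's pose just before it. camera_info takes no time and is no camera call; for the wrist camera it gives the pose at the moment of the call.
A pose or a line that the arm cannot do raises robot.IKError and nothing moves.
- robot.job_done(): hands the job in, once; it reports no verdict.
Trained networks look in the newest picture that a camera, given by its name, has taken for a name from the list of things; names that differ only in an ending like _2 or _b are one class to them, and where a whole thing is asked for, a point or a joint stands for the part that bears it (a point fixed in the world has none). Each returns a list of dicts, best first, with "confidence" (0 to 1); they miss things now and then, are a little off and sometimes report something else, mostly with a low value. They report only what shows in the picture. A call takes as long as a camera call. They do not tell look-alikes from the thing itself.
- viewer.silhouettes(name, camera): "mask" (400x640 bool, what is visible of it).
- viewer.pinpoint(name, camera): "at" ([x, y, z] in mm, in the coordinates of the camera as it stood for that picture, good to about 4 mm: a listed point, or the origin of a listed thing).
The state is a dict: "t": time; "joints": joint angles; "joint_velocities": joint speeds; "joint_torque": joint torques, N m; "tcp_pos": TCP position; "tcp_rot": TCP orientation; "contact_force": force on the tool from outside, world axes, zero at the start; "wrist_torque": the same for the moment, N m; "grip_width": opening from 0.0 (shut) to 1.0 (fully open).
Only numpy, scipy, OpenCV 4.12 (cv2) and the standard library are available. Lean on these libraries where they do the work, as an engineer would, in place of code of your own. Each camera call takes 0.05 s, during which the arm holds its last target.

## Working session

There is one attempt and no reset: what is moved stays moved. The work goes in short steps, each a Python script; the robot and the scene stay as the last script left them, time stands still between calls to the robot, and variables do not carry over. Pictures are saved under pics/ and viewed, and the job is handed in when it is done.

```bash
ls; mkdir -p pics; python3 - <<'E'
from cell import robot, grip, kin, viewer
import cv2, numpy as np
s=robot.observe(); print(s['t'],s['tcp_pos'],s['tcp_rot'],s['contact_force'])
for c in ['scene','top']:
    im=viewer.read_camera(c); cv2.imwrite(f'pics/{c}0.png',im[:,:,::-1])
    i=viewer.camera_info(c); print(c,i)
    for n in ['holder','holder_grip','rack','bracket','upper_ear','lower_ear','ballpin','conepin','polish_a']:
        for d in viewer.pinpoint(n,c):
            X=np.array(i['R']).T@(np.array(d['at'])-np.array(i['t'])); K=np.array(i['camera_matrix']); p=K@d['at']
            print(n,round(d['confidence'],2),X.round(0),(p[:2]/p[2]).round())
print(robot.observe()['t'])
E
```

```text
pics
0.0 [171.9121073  626.25679269 213.64131763] [ 0.20890848  1.56066677 -0.21165575] [ 0.74737061 -0.83282813  0.0934274 ]
scene {'camera_matrix': array([[416.48801077,   0.        , 313.30275584],
       [  0.        , 416.48801077, 191.47083177],
       [  0.        ,   0.        ,   1.        ]]), 'R': array([[ 0.4275471 ,  0.90371078, -0.02258993],
       [ 0.51439989, -0.26376039, -0.81597991],
       [-0.74336817,  0.33724958, -0.57763872]]), 't': array([-146.43882628, -226.10074298, 1600.30230612])}
holder_grip 0.73 [493. 230. 105.] [403. 152.]
rack 0.87 [477. 175.  -2.] [382. 183.]
bracket 0.84 [ 519. -295.   -0.] [242. 236.]
bracket 0.72 [ 318. -414.   -2.] [182. 208.]
bracket 0.69 [ 495. -124.   -0.] [297. 213.]
upper_ear 0.89 [ 321. -417.   92.] [175. 182.]
upper_ear 0.85 [ 495. -121.   92.] [296. 186.]
lower_ear 0.95 [ 523. -298.   47.] [239. 224.]
lower_ear 0.71 [ 493. -117.   50.] [298. 198.]
lower_ear 0.64 [ 321. -417.   43.] [179. 196.]
polish_a 0.69 [686. -38.   4.] [357. 243.]
polish_a 0.68 [674. 113.  -2.] [402. 225.]
polish_a 0.58 [712.  33.  -3.] [385. 243.]
t
[... 653 characters left out ...]
. 233. 106.] [182. 208.]
bracket 0.79 [ 491. -117.   -1.] [335. 220.]
bracket 0.73 [ 318. -416.   -0.] [455. 294.]
bracket 0.73 [673. 110.   1.] [249. 147.]
bracket 0.65 [ 519. -294.   -3.] [405. 211.]
upper_ear 0.91 [ 520. -298.   92.] [416. 205.]
upper_ear 0.77 [ 317. -419.   93.] [471. 297.]
upper_ear 0.73 [ 489. -122.   91.] [339. 216.]
lower_ear 0.94 [ 314. -415.   48.] [462. 296.]
lower_ear 0.78 [ 492. -120.   48.] [337. 217.]
lower_ear 0.75 [ 518. -296.   48.] [410. 208.]
ballpin 0.72 [477. 172.   8.] [219. 221.]
conepin 0.41 [462. 128.   7.] [237. 228.]
polish_a 0.63 [712.  37.   2.] [278. 134.]
polish_a 0.62 [686. -41.  -3.] [308. 145.]
polish_a 0.52 [669. 112.   2.] [248. 149.]
1.0
```

View pics/scene0.png

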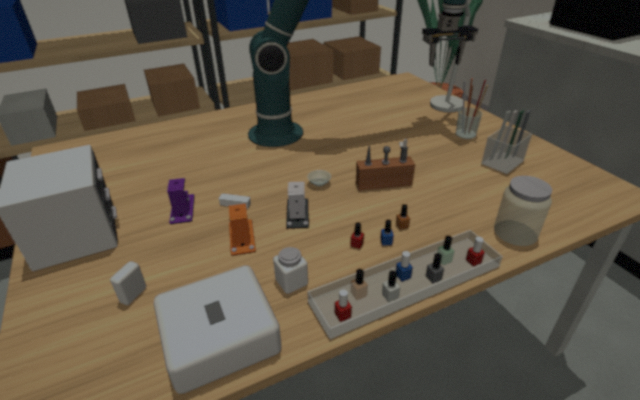

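View pics/top0.png

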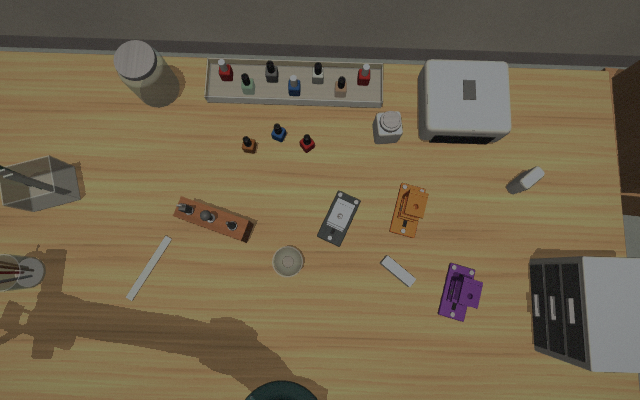

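```bash
python3 - <<'E'
import cv2,numpy as np
a=cv2.imread('pics/scene0.png'); b=cv2.imread('pics/top0.png')
A=cv2.resize(a[120:270,150:430],(784,420),interpolation=cv2.INTER_CUBIC)
cv2.imwrite('pics/sc_crop.png',A)
B=cv2.resize(b[170:270,160:360],(800,400),interpolation=cv2.INTER_CUBIC)
cv2.imwrite('pics/top_crop.png',B)
E
```

```text
(no output)
```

View pics/sc_crop.png

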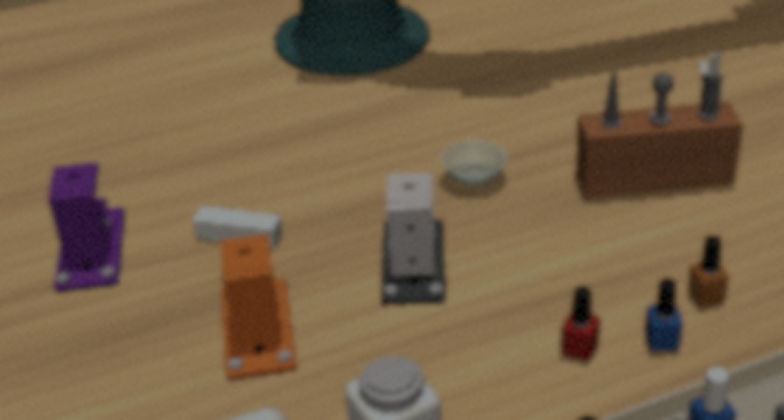

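View pics/top_crop.png

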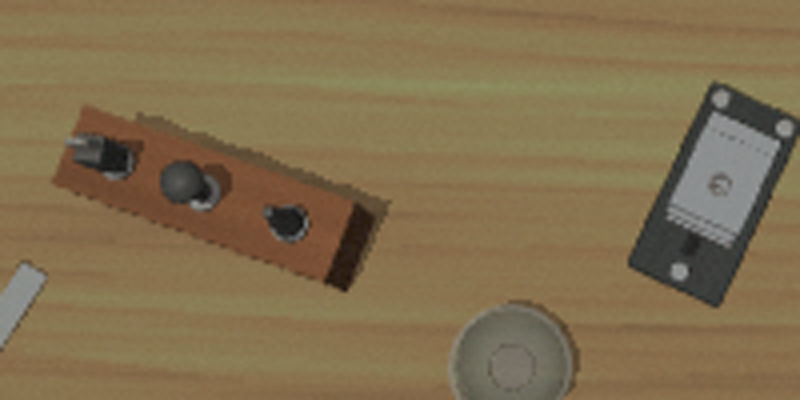

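Candidates for the holder in the scene picture are the block's pins: cone (369,155), ball (386,155) and square grip with white tip (403,150). The third fits the description. In the top view it is at (184,208), the socket furthest to +y. Candidates for the bracket are the dark/aluminium one (297,205), orange (240,228) and purple (180,200). The dark/aluminium one is right, at about (493,-120). Next I'll look closer with the wrist camera.

```bash
cat > h.py <<'E'
from cell import robot, grip, kin, viewer
import cv2, numpy as np
from scipy.spatial.transform import Rotation as Ro
def ori(psi): return (Ro.from_euler('z',psi)*Ro.from_euler('y',np.pi/2)).as_rotvec()
def see(c,fn,names=(),conf=0.3):
    i=viewer.camera_info(c); im=viewer.read_camera(c); cv2.imwrite(f'pics/{fn}.png',im[:,:,::-1])
    R=np.array(i['R']);t=np.array(i['t']);K=np.array(i['camera_matrix']); out={}
    np.savez(f'pics/{fn}.npz',R=R,t=t,K=K)
    for n in names:
        for d in viewer.pinpoint(n,c):
            if d['confidence']<conf: continue
            X=R.T@(np.array(d['at'])-t); p=K@d['at']
            print(n,round(d['confidence'],2),X.round(1),(p[:2]/p[2]).round()); out.setdefault(n,X)
    return out
def st(m=''):
    s=robot.observe(); print(m,'t%.2f'%s['t'],'tcp',np.round(s['tcp_pos'],1),'F',np.round(s['contact_force'],1),'M',np.round(s['wrist_torque'],2),'g%.3f'%s['grip_width']); return s
E
python3 - <<'E'
from h import *
s=st(); R=Ro.from_rotvec(s['tcp_rot']).as_matrix(); print(R.round(2))
print('fk check',Ro.from_rotvec(ori(-0.27)).as_matrix().round(2))
i=viewer.camera_info('wrist'); print(i['camera_matrix'][0,0], (i['R'].T@-i['t']), i['R'].round(2), 'cam rel in tool', R.T@(i['R'].T@-i['t']-s['tcp_pos']))
for p in [-0.275+np.pi/2,-0.275-np.pi/2,-0.275]:
    for P in [[493,230,110],[493,-121,110]]:
        q=kin.ik(P,ori(p)); print(p,P,None if q is None else np.round(q,2))
E
```

```text
t1.00 tcp [172.1 626.8 214.6] F [ 0.3 -0.1 -0.1] M [-0.05  0.03  0.04] g1.003
[[ 0.    0.26  0.96]
 [ 0.    0.96 -0.26]
 [-1.    0.    0.  ]]
fk check [[ 0.    0.27  0.96]
 [-0.    0.96 -0.27]
 [-1.   -0.    0.  ]]
330.4712041758861 [ 99.60191486 646.66363909 384.3555991 ] [[ 0.26  0.96 -0.  ]
 [ 0.93 -0.26  0.27]
 [ 0.26 -0.07 -0.96]] cam rel in tool [-1.69736584e+02 -2.72328325e-02 -7.51097098e+01]
1.2957963267948966 [493, 230, 110] [-0.39  0.43 -0.13  1.94  0.08  0.77  2.3 ]
1.2957963267948966 [493, -121, 110] [-0.77  0.82  1.35  2.09 -0.94  1.07 -2.36]
-1.8457963267948965 [493, 230, 110] [-0.89  0.45  0.5   1.97 -0.3   0.78 -0.5 ]
-1.8457963267948965 [493, -121, 110] [-0.54  0.51  0.91  2.08 -0.55  0.82  0.43]
-0.275 [493, 230, 110] [-0.66  0.43  0.2   1.96 -0.12  0.77  0.91]
-0.275 [493, -121, 110] [-0.32  0.42  0.6   2.06 -0.34  0.76  1.79]
```

```bash
python3 - <<'E'
from h import *
N=['bracket','upper_ear','lower_ear']
robot.movep([475,-110,260],ori(-1.846)); st()
see('wrist','wb1',N)
robot.movep([495,-140,230],ori(-0.42)); st()
see('wrist','wb2',N)
robot.movep([480,220,240],ori(-1.846)); st()
see('wrist','wr1',['holder','holder_grip','rack','ballpin','conepin'])
robot.movep([500,240,225],ori(-0.276)); st()
see('wrist','wr2',['holder','holder_grip','rack','ballpin','conepin']);st()
E
```

```text
t3.81 tcp [ 475.3 -109.1  259.9] F [ 0.3 -0.  -0.2] M [-0.05  0.04  0.01] g1.000
bracket 0.73 [ 4.937e+02 -1.224e+02  1.000e-01] [329. 177.]
bracket 0.73 [ 5.187e+02 -2.958e+02  5.000e-01] [377. 286.]
upper_ear 0.9 [ 494.3 -119.2   89.6] [333. 190.]
upper_ear 0.8 [ 516.7 -297.4   96.2] [391. 329.]
upper_ear 0.3 [ 493.  -122.3   50.8] [331. 185.]
lower_ear 0.77 [ 519.6 -295.1   49. ] [384. 304.]
lower_ear 0.56 [ 493.5 -120.6   45.8] [331. 183.]
 t5.34 tcp [ 495.1 -139.9  230. ] F [-1.   0.4  0.7] M [-0.03 -0.02 -0.01] g1.001
bracket 0.87 [ 318.2 -412.3    1.2] [ 42. 133.]
bracket 0.8 [ 491.6 -122.9   -4.7] [325. 166.]
bracket 0.67 [ 517.6 -294.1    0. ] [212. 238.]
upper_ear 0.9 [ 497.1 -120.8   89.2] [333. 186.]
upper_ear 0.61 [ 517.1 -297.4   92.1] [183. 273.]
lower_ear 0.87 [ 498.9 -121.1   47.7] [331. 179.]
lower_ear 0.56 [ 318.8 -417.1   52.7] [ -0. 139.]
 t7.38 tcp [480.2 219.4 240. ] F [-0.8  0.2  0.3] M [-0.1   0.09 -0.02] g1.003
holder 0.69 [493.7 229.1   5.4] [322. 164.]
holder_grip 0.98 [490.5 227.7 100.5] [321. 182.]
rack 0.8 [474.9 174.5   3. ] [319. 208.]
ballpin 0.71 [477.1 179.6   9.6] [320. 206.]
 t9.02 tcp [500.  239.9 225. ] F [-0.4  0.1  0.1] M [ 0.04 -0.01 -0.01] g0.999
holder 0.64 [492.8 232.   11.6] [306. 173.]
holder_grip 0.57 [491.  226.8 102.5] [297. 191.]
rack 0.58 [474.5 177.    3.3] [257. 170.]
ballpin 0.58 [476.5 175.9  10.8] [256. 173.]
conepin 0.65 [463.2 124.1   3.5] [213. 173.]
 t9.32 tcp [500.  240.1 225.1] F [-0.3  0.6 -1.3] M [-0.01 -0.   -0.  ] g0.997
```

```bash
python3 - <<'E'
import cv2,numpy as np
def crop(f,x,y,w,h,s,o): 
    a=cv2.imread(f'pics/{f}.png')[y:y+h,x:x+w]; cv2.imwrite(f'pics/{o}.png',cv2.resize(a,None,fx=s,fy=s,interpolation=cv2.INTER_CUBIC))
crop('wb1',260,110,160,120,5,'wb1c');crop('wb2',260,110,160,120,5,'wb2c')
crop('wr1',240,120,160,120,5,'wr1c');crop('wr2',190,120,160,120,5,'wr2c')
E
```

```text
(no output)
```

View pics/wb1c.png

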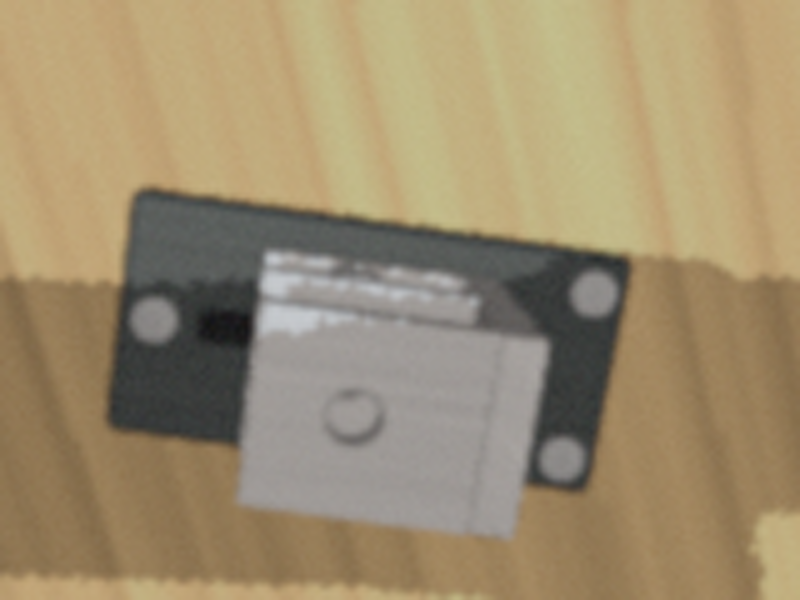

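View pics/wb2c.png

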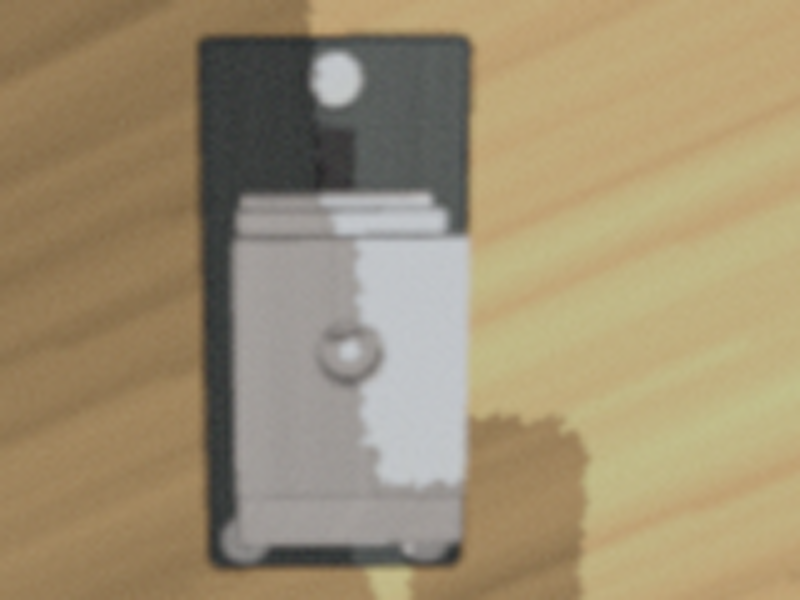

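View pics/wr1c.png

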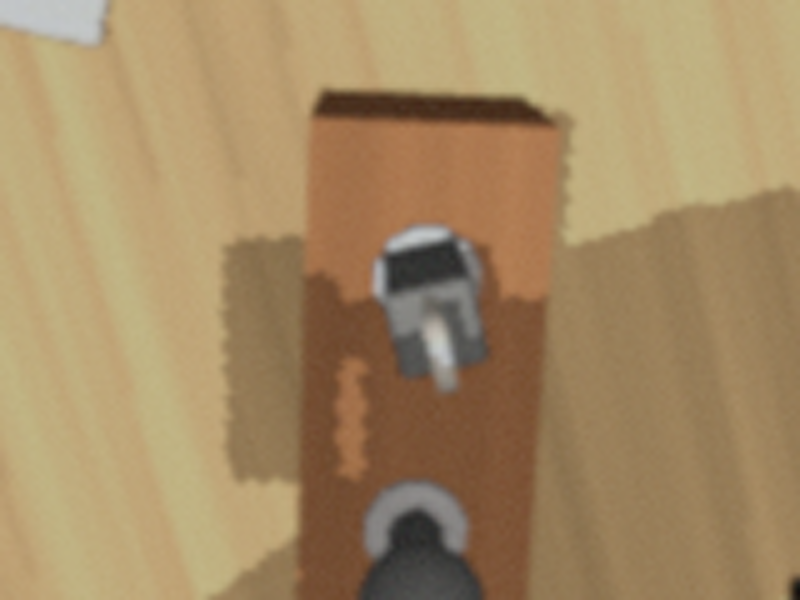

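View pics/wr2c.png

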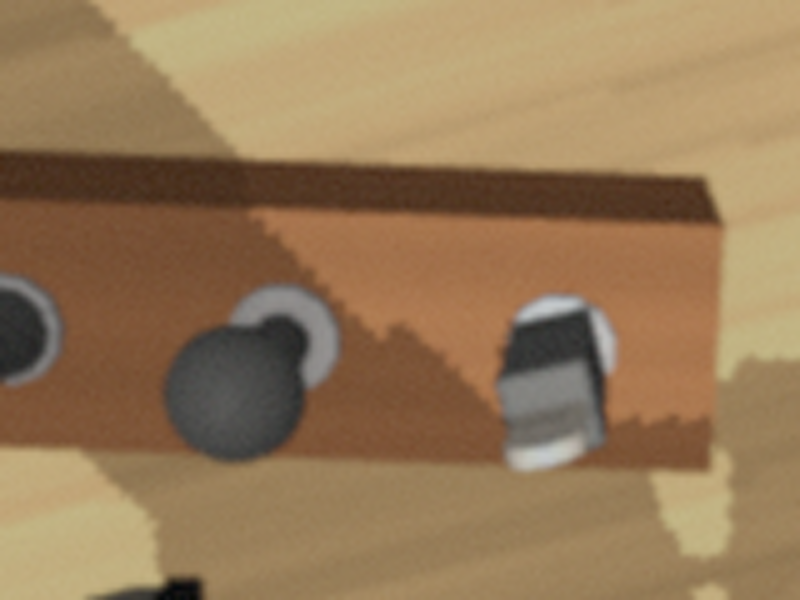

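```bash
cat > up.py <<'E'
import numpy as np
def unp(f,pts,z,off,s=5.):
    d=np.load(f'pics/{f}.npz');R,t,K=d['R'],d['t'],d['K']; C=-R.T@t; o=[]
    for p in pts:
        u=np.array(off)+(np.array(p)+.5)/s-.5
        r=R.T@np.linalg.solve(K,[u[0],u[1],1]); o.append((C+r*(z-C[2])/r[2])[:2])
    return np.array(o)
E
python3 - <<'E'
from up import *
def ang(v): return np.degrees(np.arctan2(v[1],v[0]))
ob=(260,110)
for f,ear,hole,plate,bolts in [('wb1',[(260,308),(548,338),(516,540),(238,506)],(353,416),[(138,190),(630,258),(585,490),(110,428)],[(154,320),(594,293),(562,458)]),
                        ('wb2',[(233,238),(468,236),(462,545),(238,545)],(349,353),[(200,38),(469,38),(460,566),(212,567)],[(336,79)])]:
    e=unp(f,ear,92,ob);print(f,'ear',e.round(1).tolist(),'mean',e.mean(0).round(1),[round(ang(e[(i+1)%4]-e[i]),1) for i in range(4)],np.linalg.norm(np.roll(e,-1,0)-e,axis=1).round(1))
    print(' hole',unp(f,[hole],92,ob).round(1))
    p=unp(f,plate,10,ob);print(' plate',p.mean(0).round(1),[round(ang(p[(i+1)%4]-p[i]),1) for i in range(4)],np.linalg.norm(np.roll(p,-1,0)-p,axis=1).round(1))
    print(' bolts',unp(f,bolts,13,ob).round(1).tolist())
for f,o,top,coll,ball in [('wr1',(240,120),[(388,292),(466,280),(488,358),(402,376)],None,(415,535)),('wr2',(190,120),[(498,383),(592,361),(606,440),(503,467)],None,(285,338))]:
    e=unp(f,top,128,o);print(f,'grip',e.mean(0).round(1),[round(ang(e[(i+1)%4]-e[i]),1) for i in range(4)],np.linalg.norm(np.roll(e,-1,0)-e,axis=1).round(1))
    print(' ballcollar',unp(f,[ball],82,o))
print('rack', unp('wr1',[(312,117),(557,127),(301,560),(529,560)],78,(240,120)).round(1).tolist())
print('rack2', unp('wr2',[(705,220),(722,222),(708,468),(0,200),(0,444)],78,(190,120)).round(1).tolist())
print('collar1',unp('wr1',[(430,275)],82,(240,120)))
print('collar2',unp('wr2',[(560,350)],82,(190,120)))
E
```

```text
wb1 ear [[478.0, -93.4], [533.8, -115.6], [517.2, -156.7], [461.8, -133.2]] mean [ 497.7 -124.7] [np.float64(-21.7), np.float64(-112.0), np.float64(157.0), np.float64(67.9)] [60.1 44.3 60.1 43. ]
 hole [[ 490.5 -120.8]]
 plate [ 497.5 -123.7] [np.float64(-23.5), np.float64(-113.4), np.float64(156.6), np.float64(66.3)] [126.1  62.1 126.4  62.4]
 bolts [[446.8, -102.4], [556.5, -125.9], [538.9, -166.2]]
wb2 ear [[461.3, -132.6], [478.8, -92.5], [534.3, -116.5], [516.4, -156.6]] mean [ 497.7 -124.5] [np.float64(66.4), np.float64(-23.4), np.float64(-114.1), np.float64(156.5)] [43.7 60.5 43.9 60.1]
 hole [[ 490.1 -121.5]]
 plate [ 496.9 -124. ] [np.float64(65.9), np.float64(-23.3), np.float64(-113.9), np.float64(156.6)] [ 61.4 127.3  61.8 127.5]
 bolts [[446.8, -102.1]]
wr1 grip [495.4 229.3] [np.float64(-6.9), np.float64(-89.5), np.float64(176.4), np.float64(83.6)] [13.7 14.5 15.4 15.2]
 ballcollar [[478.4718992  177.07514255]]
wr2 grip [495.1 228.8] [np.float64(87.6), np.float64(-6.4), np.float64(-90.6), np.float64(166.3)] [16.1 13.9 18.1 14.7]
 ballcollar [[478.20175839 178.28935178]]
rack [[481.9, 265.9], [528.2, 250.7], [453.3, 176.9], [500.1, 163.6]]
rack2 [[479.0, 262.6], [480.2, 265.7], [527.4, 250.2], [438.2, 133.5], [483.8, 115.4]]
collar1 [[496.08723041 229.62347434]]
collar2 [[495.08541676 228.89086441]]
```

The wrist views agree. The hole mouth is at about (490.3,-121.2), bracket yaw is about -23.3°, and the bracket centre is about (497.2,-123.9). The grip is at (495.2,229) with yaw about -5°, and it is the one with the square top and flat white tip. Now I'll grasp and lift it.

```bash
python3 - <<'E'
from h import *
psi=np.radians(-5-90)
robot.movep([495.2,229,190],ori(psi))
grip(0.55,20)
robot.servo_line([495.2,229,88],feed=120); st('down')
grip(0.0,8); st('soft')
grip(0.0,45); st('gripped')
see('wrist','g1')
robot.servo_line([495.2,229,110],feed=50); s=st('up22')
robot.servo_line([495.2,229,245],feed=200); st('up')
see('wrist','g2',['holder','holder_grip'])
E
```

```text
down t12.21 tcp [495.8 229.2  88.6] F [-0.1 -0.  -0.2] M [-0.05  0.04 -0.  ] g0.549
soft t12.82 tcp [495.2 229.1  88.2] F [-1.9 -0.2  2. ] M [-0.08  0.24 -0.04] g0.174
gripped t13.03 tcp [495.2 229.1  88.2] F [-1.2 -0.2  3.1] M [-0.07  0.28 -0.02] g0.169
up22 t13.68 tcp [495.2 229.1 110.2] F [-0.8  0.3 -0.2] M [-0.05  0.04  0.05] g0.172
up t14.50 tcp [494.4 228.8 243.9] F [-0.1  0.8 -0.5] M [-0.09  0.04 -0.03] g0.170
holder 0.86 [492.8 230.2 163.8] [311. 209.]
holder_grip 0.93 [491.4 226.  255.8] [308. 267.]
```

View pics/g2.png

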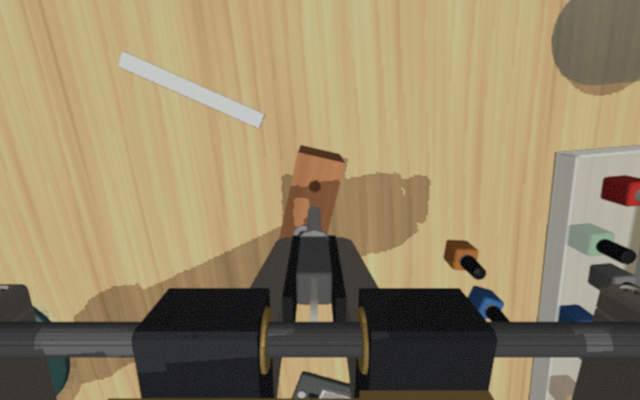

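The picture shows the square-grip holder in the fingers, nose at about (314,210). Its socket at (315,187) is now empty. Next I'll carry it over the hole and compare nose and hole in one picture.

```bash
python3 - <<'E'
from h import *
psi=np.radians(-95)
robot.servo_line([490.3,-121.2,245],feed=250); st()
robot.servo_line([490.3,-121.2,190],feed=120); st()
see('wrist','h1',['holder','upper_ear'])
robot.hold(0.1); s=st(); print(s['tcp_rot'])
a=cv2.imread('pics/h1.png')[130:290,200:440]; cv2.imwrite('pics/h1c.png',cv2.resize(a,None,fx=3.33,fy=3.33,interpolation=cv2.INTER_CUBIC))
see('scene','h1s');a=cv2.imread('pics/h1s.png')[100:240,220:400]; cv2.imwrite('pics/h1sc.png',cv2.resize(a,None,fx=4,fy=4,interpolation=cv2.INTER_CUBIC))
E
```

```text
t16.20 tcp [ 490.3 -120.3  244.9] F [-0.6 -0.  -0.7] M [-0.05  0.06  0.01] g0.171
 t16.81 tcp [ 490.6 -121.2  190.3] F [ 0.6 -0.3 -1.3] M [-0.1   0.07 -0.03] g0.169
holder 0.76 [ 490.8 -120.2  111.5] [313. 210.]
upper_ear 0.78 [ 494.9 -121.2   91.6] [318. 204.]
upper_ear 0.56 [ 517.8 -295.3   92.5] [356. 372.]
 t17.06 tcp [ 490.8 -121.2  190.6] F [ 0.7 -0.7 -0.9] M [-0.11  0.11  0.02] g0.173
[ 1.27392388  1.16590242 -1.27196612]
```

View pics/h1c.png

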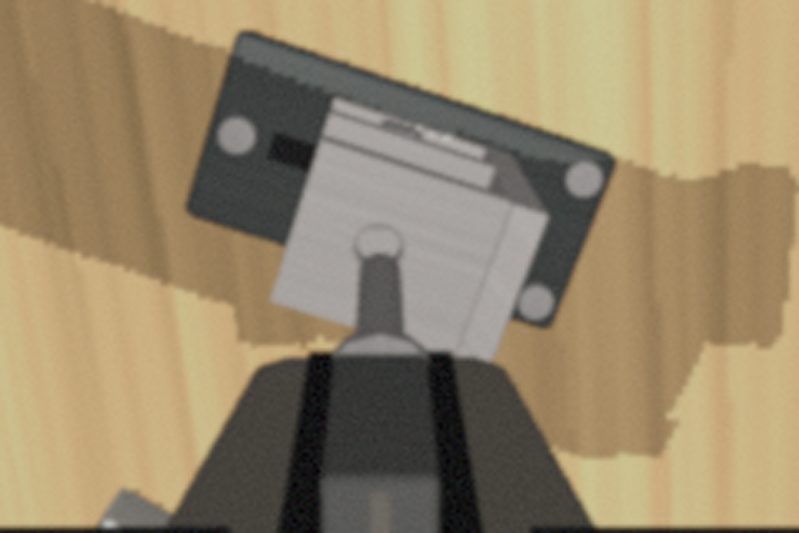

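View pics/h1sc.png

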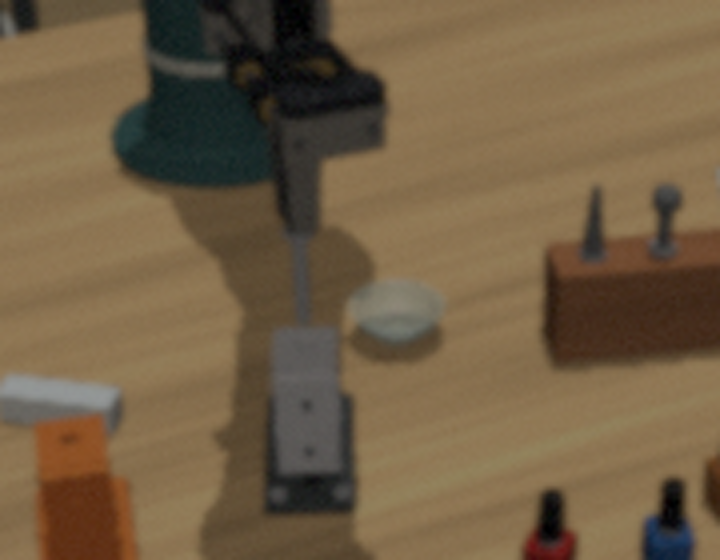

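```bash
python3 - <<'E'
from up import *
o=(200,130);s=3.33
print('hole',unp('h1',[(379,244)],92,o,s), 'nose',unp('h1',[(380,262),(380,268)],110.5,o,s))
print('g2 nose',unp('g2',[(314,210)],164,(0,0),1.))
E
```

```text
hole [[ 490.97042675 -120.15529036]] nose [[ 491.27831473 -119.45565923]
 [ 491.14909007 -120.93094118]]
g2 nose [[494.97347451 229.08111409]]
```

```bash
cat >> h.py <<'E'
def F(): 
    f=[]
    for _ in range(2):
        robot.hold(0.02); f.append(robot.observe()['contact_force'])
    return np.mean(f,0)
def descend(x,y,z0,z1,step,fmax,feed=30,base=np.zeros(3),lat=8):
    z=z0
    while z>z1+1e-6:
        z=max(z-step,z1)
        robot.servo_line([x,y,z],feed=feed)
        f=F()-base
        if f[2]>fmax or np.hypot(*f[:2])>lat: break
    print('z cmd %.1f'%z,'df',f.round(1)); return z,f
E
python3 - <<'E'
from h import *
x,y=490.5,-120.8
robot.servo_line([x,y,177],feed=60)
robot.hold(0.2); b=np.mean([F() for _ in range(3)],0); print('base',b)
z,f=descend(x,y,177,164,0.7,4,base=b); st()
E
```

```text
base [-0.47653255  0.14101578 -0.44997247]
z cmd 164.0 df [ 0.6 -0.4 -0.3]
 t23.16 tcp [ 490.5 -120.8  164. ] F [-0.5 -0.3 -0.7] M [-0.05  0.06 -0.02] g0.172
```

No force all the way to nose z ≈ 84, so the stem is in the upper hole. I'll carry on to the lower ear.

```bash
python3 - <<'E'
from h import *
x,y=490.5,-120.8
b=F(); print(b)
z,f=descend(x,y,164,132,4,4,base=b,feed=40); st()
if z<=132: 
    z,f=descend(x,y,132,121,1,4,base=b); st()
see('scene','i1');a=cv2.imread('pics/i1.png')[100:240,220:400]; cv2.imwrite('pics/i1c.png',cv2.resize(a,None,fx=4,fy=4,interpolation=cv2.INTER_CUBIC))
E
```

```text
[-0.48607411 -0.25570283 -0.07626979]
z cmd 132.0 df [ 0.5  0.6 -0.4]
 t25.46 tcp [ 490.5 -120.8  131.9] F [ 1.   0.  -0.2] M [-0.03  0.09  0.  ] g0.171
z cmd 121.0 df [ 1.2  0.1 -0.3]
 t28.57 tcp [ 490.5 -120.8  121. ] F [ 0.1 -0.3 -0.2] M [-0.07  0.07  0.05] g0.172
```

View pics/i1c.png

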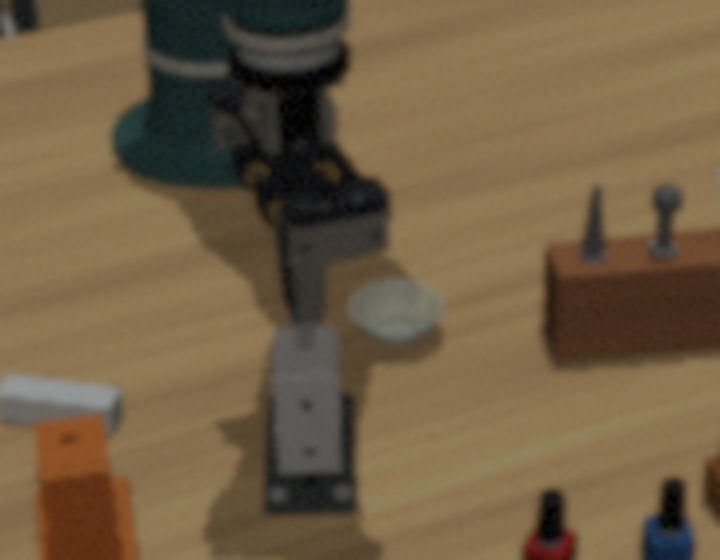

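```bash
python3 - <<'E'
from h import *
x,y=490.5,-120.8
grip(0.0,60); b=F()
z=121
while z>98.5:
    z-= 2 if z>116 else (1 if z>104 else 0.5)
    robot.servo_line([x,y,z],feed=30); f=F()-b
    print('%.1f'%z,f.round(1), '%.2f'%robot.observe()['tcp_pos'][2])
    if f[2]>16 or np.hypot(*f[:2])>15: break
st()
E
```

```text
119.0 [0.3 0.2 0.3] 118.89
117.0 [-0.  -0.1 -0.4] 116.91
115.0 [ 0.  -1.5 -0.3] 114.93
114.0 [-0.1 -3.2 -0. ] 114.00
113.0 [-0.5 -4.6  0.8] 112.96
112.0 [-0.8 -5.4  0.5] 111.92
111.0 [-0.7 -5.   0.1] 110.84
110.0 [-1.7 -4.8  0.6] 109.80
109.0 [-0.1 -5.2 -2.7] 108.57
108.0 [-0.4 -4.9 -0.3] 107.72
107.0 [-0.  -5.1 -3.1] 106.52
106.0 [-0.7 -4.7 -1.1] 105.66
105.0 [-1.  -4.6 -0.3] 104.73
104.0 [-0.9 -5.  -1.8] 103.58
103.5 [-0.9 -5.  -0.3] 103.33
103.0 [-0.8 -5.1 -0.3] 102.79
102.5 [-1.9 -4.7  2.7] 102.53
102.0 [-1.8 -5.1  3. ] 102.14
101.5 [-3.9 -4.7  8.9] 102.10
101.0 [-5.3 -3.6 14.5] 102.06
100.5 [-6.5 -2.8 20.8] 102.00
 t34.83 tcp [ 490.2 -121.5  102. ] F [-6.7 -3.1 20.8] M [-1.43  2.06 -0.  ] g0.168
```

```bash
python3 - <<'E'
from h import *
robot.servo_line([490.5,-120.8,102],feed=20); st()
grip(0.5,20); st('open')
robot.servo_line([490.5,-120.8,200],feed=120); st()
robot.servo_line([490.5,-190,290],feed=200); robot.hold(0.2); st()
for c in ['scene','wrist','top']: print(c); see(c,'f_'+c,['holder','holder_grip','upper_ear'])
a=cv2.imread('pics/f_scene.png')[120:240,230:390]; cv2.imwrite('pics/fsc.png',cv2.resize(a,None,fx=5,fy=5,interpolation=cv2.INTER_CUBIC))
E
```

```text
t35.08 tcp [ 490.1 -121.5  102.4] F [-3.3 -4.8  5.5] M [-1.68  1.02  0.01] g0.168
open t35.68 tcp [ 490.5 -120.6  102. ] F [-0.4 -0.5 -0.3] M [-0.01  0.08 -0.01] g0.497
 t36.65 tcp [ 490.  -120.5  199.4] F [-0.4 -0.  -0.3] M [-0.05  0.05 -0.02] g0.498
 t37.57 tcp [ 490.1 -188.9  288.9] F [0.4 0.4 1. ] M [-0.07  0.07 -0.04] g0.497
scene
holder_grip 0.57 [ 489.5 -119.3  121.4] [296. 176.]
upper_ear 0.87 [ 495.5 -122.9   94.1] [296. 186.]
upper_ear 0.86 [ 323.8 -418.5   93.3] [174. 182.]
upper_ear 0.64 [ 515.5 -295.6   93.1] [237. 208.]
wrist
holder 0.75 [ 488.6 -119.9   25.2] [307. 116.]
holder_grip 0.86 [ 489.4 -120.9  118. ] [306. 119.]
upper_ear 0.8 [ 515.8 -296.1   93. ] [342. 265.]
upper_ear 0.65 [ 497.7 -119.6   89.1] [314. 116.]
top
holder 0.53 [ 487.6 -124.6   21.7] [339. 220.]
holder_grip 0.59 [ 489.7 -120.1  117.1] [339. 214.]
upper_ear 0.68 [ 491.8 -121.8   87.8] [339. 215.]
upper_ear 0.55 [ 314.9 -418.8   93.6] [471. 298.]
```

View pics/fsc.png

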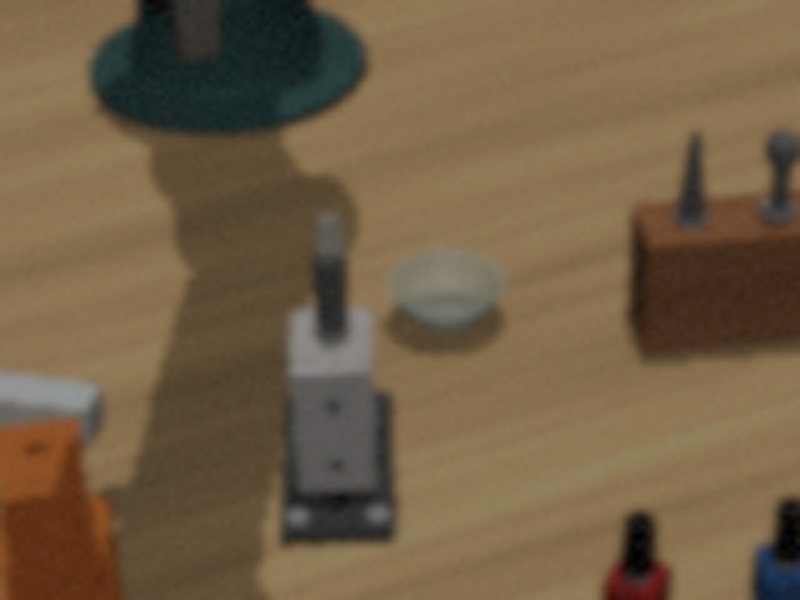

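View pics/f_wrist.png

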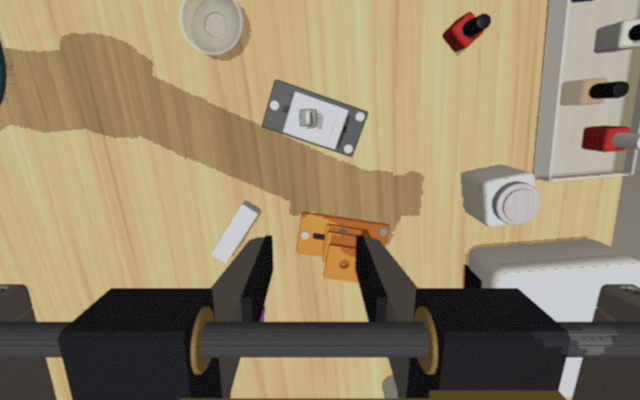

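The holder stands upright in the dark/aluminium bracket (scene crop (330,270), wrist picture (308,117)). The measured grip height of 117–121 mm matches the 119 mm expected when seated, and the fingers are clear. I'll hand it in.

```bash
python3 - <<'E'
from h import *
robot.job_done(); st()
E
```

```text
the job is handed in; nothing more can be done
the job is handed in; nothing more can be done
```

I took the practice-tip holder out of the end socket and lowered it through both ears of the dark/aluminium bracket. I then pressed it past the catch onto its seat, let go, moved the arm clear and handed the job in at about 38 s. `job_done` gives no verdict, so whether it passed is not confirmed.

- **Finding the hole:** the wrist pictures put it about 7 mm to the −x side of the bracket's middle. The stem then went down through both ears with under about 2 N of contact force.
- **Pressing home:** past the catch the sideways force was about 5 N. The collar then stopped hard at the predicted height, nose 22 mm above the table, where I pressed to about 21 N along z. That is slightly above your "about 20 N" but well under the 60 N seat limit.
- **After letting go:**
  - The holder stands upright, with its grip measured at 117–121 mm against 119 mm expected.
  - The networks put the nose at 22–25 mm, which is only good to about 4 mm. The seating is better judged from the hard stop.
  - The gripper force is back to zero.
- **Other objects:** the two other pins and the bottles that showed in the last pictures I viewed had not visibly moved. I did not measure them.
- **One disagreement:** the hole looked about 22 mm from the ear's free edge, not the 25 mm in the description. I used the hole as seen, and the stem went in there.

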